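# Change the punch on the jeweller's shape cutter

### The job

Change punches on the shape cutter: lift the round punch out of the cutter and stand it fully down in its own pocket, the round one it fits snugly (not the wider one), and let go of it. Then take the square punch from its holder, carry it over the file rack, and finish still holding it upright about 1 cm above the cutter's square hole, centred on the hole and squared up with it, not touching the cutter, so that I can check the line-up. Do not touch the rack of files with anything, and leave the jar, the hammer and the hand file where they are.

Things in the scene. Friction and masses are not known exactly. Their poses are not given: they have to be found in the camera images.
- round_punch_center (a point): Centre (half-way up, on the axis) of the round punch: loose plain steel cylinder, diameter 24 mm, 90 mm long, about 0.32 kg, z up its axis. At the start it stands upright in the cutter's round hole, bottom 18 mm below the cutter's top face, the upper 72 mm free.
- round_punch_foot (a point): Centre of the round punch's lower end, 45 mm below its centre.
- square_punch_center (a point): Centre (half-way up, on the axis) of the square punch: loose plain steel bar 18 x 18 mm, 90 mm long, about 0.23 kg; x and y square to its side faces, z up its axis. At the start it stands upright in the square holder's pocket, bottom 22 mm below that holder's top, the upper 68 mm free.
- square_punch_foot (a point): Centre of the square punch's lower end, 45 mm below its centre, axes as the punch.
- cutter: Fixed shape cutter: two stacked steel plates 130 (x) x 90 (y) mm, top face 40 mm above the bench, with a brass sheet showing between them. Origin under its centre. Two brass screw heads, 16 mm across and 10 mm high, stand on the top face at x = 0, y = +-34 mm.
- cutter_round_hole (a point): Mouth centre, in the cutter's top face, of its round hole (26 mm across, 18 mm deep), 32 mm from the cutter's centre towards its -x.
- cutter_square_hole (a point): Mouth centre, in the cutter's top face (40 mm above the bench), of its square hole (20 x 20 mm, 18 mm deep, sides along the cutter's x and y), 32 mm from the cutter's centre towards its +x. Axes as the cutter.
- holder_round_pocket (a point): Mouth centre of the round punch's own pocket: round, 27 mm across, 22 mm deep, mouth edge bevelled by 2 mm, in the top of a fixed wooden block 60 x 60 x 36 mm. The punch standing fully down has its lower end 14 mm above the bench.
- holder_square_pocket (a point): Mouth centre of the square punch's pocket: 21 x 21 mm, 22 mm deep, sides along the block's x and y, in the top of a fixed wooden block 60 x 60 x 36 mm.
- holder_spare_pocket (a point): Mouth centre of the spare, empty pocket: round, 39 mm across, 22 mm deep, too wide for the round punch, in a fixed wooden block 60 x 60 x 36 mm. The three blocks stand in a row away from the robot, roughly 90 mm apart, in any order.
- file_rack: Fixed rack of needle files between the cutter and the holders: wooden bar 400 mm long (its x) and 36 mm wide (y), 40 mm high, with 8 thin files standing in a line along it every 50 mm, tops 110 mm above the bench. Origin under its centre.
- jar: Small lidded glass jar, 54 mm across, 65 mm high, loose bystander. Origin under its centre.
- hammer: Hammer lying on the bench, 240 mm long, loose bystander; x along it towards the head. Origin under its middle.
- bench_file: Hand file with a wooden handle lying on the bench, 245 mm long, 26 mm high, loose bystander; x along it towards its tip. Origin under its middle.

How it is judged:
By the outcome, as a careful person would: the job done as asked, in the order asked, and still so for the second after the job is handed in, while the arm keeps its last pose, push and grip.
It also fails if it takes over 64 s, if anything falls off the work surface, if the arm or the gripper's body presses on something with over 40 N, if the wrist force passes 120 N, or if a joint passes its speed limit or range.

### The arm

A 6-joint arm with a two-finger parallel gripper is mounted at the origin on the work surface. World frame = base frame: x ahead of the robot, y to its left, z up, the work surface at z = 0. Lengths are in m, angles in rad, forces in N, time in s.
With the tool pointing down it reaches from about 0.4 to 0.825 m from the base axis. Payload 7 kg.
Tool frame: the origin (TCP) lies at the very end of the fingers, on their centre line; the grasp point (between the pads) lies 19 mm behind it; z points along the fingers, y is the line along which they close (so a half turn about z gives the same grasp; the last joint's range is limited). The gripper opens to 85 mm and grips with 20 to 120 N. Pads are 22 mm wide; open, the fingers measure 114 mm over their backs; the gripper's body (76 mm by 85 mm) begins 54 mm behind the grasp point. The pads swing forward as they close: fully open they stand 13 mm farther back than shut.
Start: joints at [1.491, 0.359, 0.012, 0, -1.224, -0.288], TCP at [0.243, 0.63, 0.231] pointing down, gripper open.
Joint ranges: [-3.07, 3.07], [-1.43, 2.12], [-1.02, 1.25], [-3.03, 1.67], [-3.05, -0], [-3.03, 3.03]. Speed limits (rad/s): [2.39, 2.39, 3.01, 3.14, 3.14, 3.14].

### API

Orientations are given as a unit quaternion [w, x, y, z].
In Python, from station import readout, camera, close_job, masks_of gives the robot as it stands.
- The arm moves only by the tool apply_moves, never from a script. Its argument "steps" is one flat list of numbers, 4 for each row, row after row: the shift along the tool's x, y, z in cm, then the turn about the tool's z in units of 6 degrees (1.0 is 6 degrees). A call has 1 to 5 rows; each row shifts and turns the commanded pose from where the row before left it, along the tool's axes as they then stand; what a row does not reach is not made up. A row lasts 1/10 s, in which the tool goes at most 50 mm and 8.59 degrees, less where a joint would pass 70% of its speed; a pose out of reach is approached as far as the arm can. A call is refused whole if a number of a shift passes 5 or a number of a turn 1, either way. A call with a gripper value outside its range is refused whole. "hand" is the finger opening in cm, from 0 to 8.54, set as the call begins (left out, the last holds). The fingers move at their own pace and stop on an object; the grip force is fixed at half the most. Time passes only in rows, so rows that do not move let the fingers close. It gives the time, the measured TCP pose, the force, the opening and the grip force at its end, in the units of the state.
- readout.get_obs(): the state, without advancing time (a new reading comes with each control period).
- camera(name): name is "scene" or "top" or "wrist"; returns a dict with "frame" (480x640x3 uint8, red, green, blue), "vfov" (degrees; the focal length in pixels is half the picture's height over the tangent of half this angle, whatever the lens; pixels are square), "cx", "cy" (the principal point, pixels), "R" (3x3) and "t" (3): a world point X has camera coordinates R X + t. Camera axes: x right, y down, z forward; pixel columns grow to the right and rows downward; lengths in m; the calibration is good to about 2 mm. A picture is of the moment at which its call begins. There is no depth.
- close_job(): hands the job in; it is judged then, once.
Trained networks look in the newest picture that a camera, given by its name, has taken for a name from the list of things; names that differ only in an ending like _2 or _b are one class to them, and where a whole thing is asked for, a point or a joint stands for the part that bears it (a point fixed in the world has none). Each returns a list of dicts, best first, with "p" (0 to 1); they miss things now and then, are a little off and sometimes report something else, mostly with a low value. They report only what shows in the picture. A call takes as long as a camera call.
- masks_of(target, camera): "mask" (480x640 bool, what is visible of it) and "point" ([column, row] in pixels, amid what is visible of it).
The state is a dict: "clock": time; "joint_positions": joint angles; "dq": joint speeds; "effort": joint torques, N m; "tool_pos": TCP position; "orientation": TCP orientation; "contact_force": force on the tool from outside, world axes, zero at the start; "moment": the same for the moment, N m; "gripper_width": opening from 0.0 (shut) to 1.0 (fully open); "grasp_force": force on a finger pad.
Only numpy, scipy, OpenCV 4.12 (cv2) and the standard library are available. Lean on these libraries where they do the work, as an engineer would, in place of code of your own. Each camera call takes 0.05 s, during which the arm holds its last target. There are 200 camera calls.

## Working session

There is one attempt and no reset: what is moved stays moved. The work goes in short steps, Python scripts to look and compute and a tool call to move; the robot and the scene stay as the last step left them, time stands still between calls to the robot, and variables do not carry over. Pictures are saved under pics/ and viewed, at most 10 in all, crops included, and the job is handed in when it is done.

Besides the shell and the picture viewer there is one more tool, called after "Emit:" in YAML: its name, and indented under it one key for each argument. apply_moves: Moves the arm, as the interface text tells. Its arguments: {"type":"object","properties":{"steps":{"type":"array","items":{"type":"number"}},"hand":{"type":"number"}},"required":["steps"]}

```bash
ls; mkdir -p pics; python3 - <<'E'
from station import readout, camera, masks_of
import cv2, numpy as np
o=readout.get_obs(); print({k:np.round(v,3) for k,v in o.items()})
for n in ("scene","top"):
    c=camera(n); cv2.imwrite(f"pics/{n}0.png",c["frame"][:,:,::-1]); print(n,c["vfov"],c["cx"],c["cy"],np.round(c["R"],3).tolist(),np.round(-c["R"].T@c["t"],3))
    for t in ["round_punch_center","square_punch_center","cutter","cutter_round_hole","cutter_square_hole","holder_round_pocket","holder_square_pocket","holder_spare_pocket","file_rack","jar","hammer","bench_file"]:
        print(t,[(round(d["p"],2),np.round(d["point"]).tolist(),int(d["mask"].sum())) for d in masks_of(t,n)[:3]])
E
```

```text
pics
{'clock': np.float64(0.0), 'joint_positions': array([ 1.491,  0.359,  0.011, -0.   , -1.224, -0.288]), 'dq': array([-0.   ,  0.001,  0.   ,  0.   ,  0.001, -0.001]), 'effort': array([-2.0000e-03, -5.8332e+01,  2.9342e+01,  6.9360e+00, -6.0000e-03,
        0.0000e+00]), 'tool_pos': array([0.243, 0.629, 0.23 ]), 'orientation': array([ 0.001,  0.983, -0.183, -0.   ]), 'contact_force': array([-0.118,  1.362, -0.327]), 'moment': array([ 0.032,  0.011, -0.039]), 'grasp_force': np.float64(0.0), 'gripper_width': np.float64(0.995)}
scene 45.1274937622904 322.5208713173054 237.61095091234225 [[0.837, 0.547, 0.011], [0.466, -0.702, -0.538], [-0.287, 0.455, -0.843]] [ 0.861 -0.374  0.924]
round_punch_center [(0.65, [132.0, 331.0], 508)]
square_punch_center [(0.63, [306.0, 145.0], 380)]
cutter [(0.66, [160.0, 359.0], 4870)]
cutter_round_hole [(0.97, [156.0, 361.0], 5021)]
cutter_square_hole [(0.87, [155.0, 359.0], 5051), (0.19, [132.0, 330.0], 503)]
holder_round_pocket [(0.78, [368.0, 223.0], 1293), (0.71, [131.0, 332.0], 498), (0.41, [158.0, 361.0], 4914)]
holder_square_pocket [(0.59, [307.
[... 248 characters left out ...]
le [(0.86, [447.0, 253.0], 1223)]
top 46.73199824540621 324.3992305804316 245.28303988961378 [[0.007, -1.0, 0.014], [-0.997, -0.008, -0.081], [0.081, -0.013, -0.997]] [0.468 0.072 1.222]
round_punch_center [(0.77, [462.0, 314.0], 213)]
square_punch_center [(0.61, [230.0, 309.0], 123)]
cutter [(0.78, [456.0, 299.0], 2849)]
cutter_round_hole [(0.65, [458.0, 297.0], 2816)]
cutter_square_hole [(0.74, [456.0, 297.0], 2777)]
holder_round_pocket [(0.69, [264.0, 223.0], 846)]
holder_square_pocket [(0.81, [236.0, 310.0], 769)]
holder_spare_pocket [(0.69, [238.0, 268.0], 886)]
file_rack [(0.89, [347.0, 256.0], 3384)]
jar []
hammer [(0.71, [186.0, 256.0], 1572)]
bench_file [(0.61, [254.0, 158.0], 770)]
```

View pics/scene0.png

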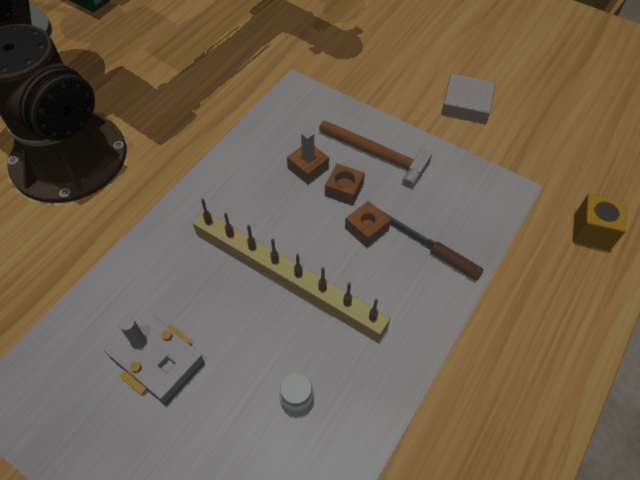

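View pics/top0.png

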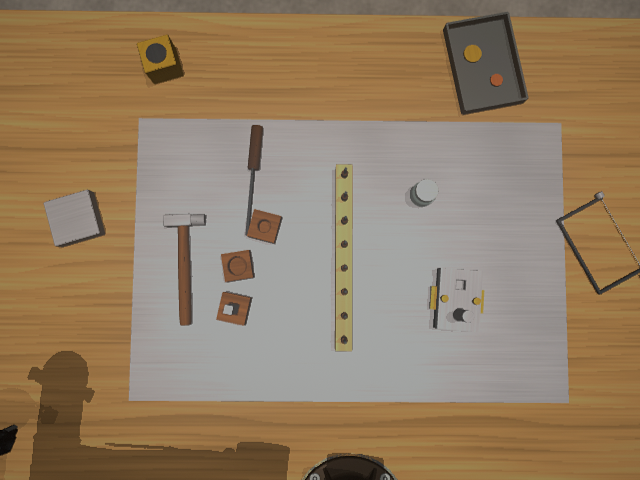

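The scene view shows the round punch in the cutter (132,331), the square hole at (167,365), the rack in the middle, and the blocks in the order square (308,160), spare (345,182), round (368,220). The top view agrees: pockets at about (229,310), (237,266) and (264,226), and the cutter's square hole at (460,285).

```bash
cat > h.py <<'E'
import numpy as np, cv2
from station import readout, camera, masks_of
from scipy.spatial.transform import Rotation as Ro
def K(c):
    f=240/np.tan(np.radians(c["vfov"])/2); return f
def plane(c,px,z):
    f=K(c); d=np.array(c["R"]).T@np.array([(px[0]-c["cx"])/f,(px[1]-c["cy"])/f,1]); C=-np.array(c["R"]).T@np.array(c["t"])
    return C+d*(z-C[2])/d[2]
def proj(c,X):
    p=np.array(c["R"])@np.array(X)+c["t"]; return np.array([c["cx"],c["cy"]])+K(c)*p[:2]/p[2]
def tcp():
    o=readout.get_obs(); q=o["orientation"]; return np.array(o["tool_pos"]),Ro.from_quat([q[1],q[2],q[3],q[0]]).as_matrix(),o
E
python3 - <<'E'
from h import *
p,R,o=tcp(); print(p,R.round(3).tolist())
T=camera("top"); S=camera("scene"); W=camera("wrist")
cv2.imwrite("pics/w0.png",W["frame"][:,:,::-1])
C=-W["R"].T@W["t"]; print("wrist cam in tool",(R.T@(C-p)).round(4),"axes",(W["R"]@R).round(3).tolist(),W["vfov"],W["cx"],W["cy"])
for n,a,b,z in [("rp",(264,226),(368.5,219),.036),("spare",(237,266),(345.5,181),.036),("sqhole",(460.5,285),(167.5,365),.04),("rptop",(460,314),(129,322),.112),("sqtop",(228,310),(308,134),.104),("screw1",(445,299),(167,336),.05),("screw2",(477,301),(136,367),.05),("rack1",(344,174),(374,303),.11),("rack8",(344,340),(205,200),.11),("jar",(427,190),(295,386),.065)]:
    print(n,plane(T,a,z).round(4)[:2],plane(S,b,z).round(4)[:2])
E
```

```text
[0.2427152  0.62983303 0.23130663] [[0.933, -0.36, 0.0], [-0.36, -0.933, -0.0], [0.0, -0.0, -1.0]]
wrist cam in tool [ 0.075   0.     -0.1418] axes [[0.0, 1.0, -0.0], [-0.955, 0.0, -0.296], [-0.296, 0.0, 0.955]] 65.83021363491903 319.88299242720103 239.1079786276211
rp [0.6048 0.1858] [0.6072 0.1877]
spare [0.5186 0.2419] [0.524  0.2401]
sqhole [ 0.4816 -0.2343] [ 0.4858 -0.2333]
rptop [ 0.4232 -0.2139] [ 0.4222 -0.2253]
sqtop [0.4278 0.2483] [0.4304 0.2496]
screw1 [ 0.4518 -0.1986] [ 0.4568 -0.1984]
screw2 [ 0.4481 -0.2661] [ 0.4511 -0.2644]
rack1 [0.7039 0.0182] [0.7167 0.0089]
rack8 [0.3704 0.0169] [0.3704 0.0178]
jar [ 0.6809 -0.1594] [ 0.6793 -0.1563]
```

View pics/w0.png

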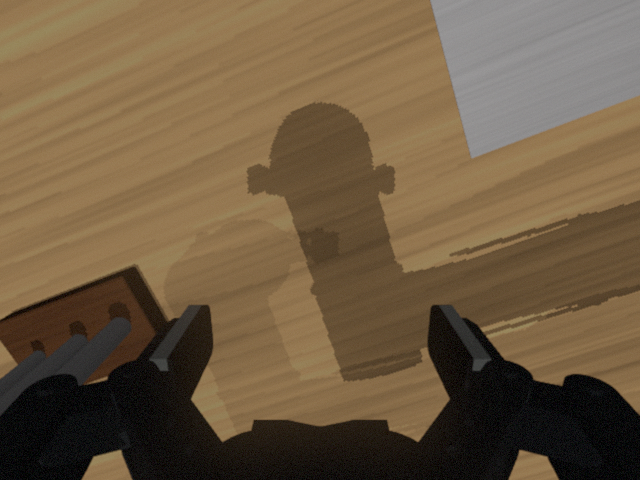

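Wrist camera sits 75 mm along tool x. The view shows only the open fingers and bare bench. I'll turn the tool square with the world, then look at the holders from above.

Emit:
apply_moves:
  steps: [0, 0, 0, -0.88, 0, 0, 0, -0.88, 0, 0, 0, -0.88, 0, 0, 0, -0.88, 0, 0, 0, 0]

```text
clock: 1.95
tool_pos: [0.2427, 0.6298, 0.2313]
orientation: [0.0, 1.0, 0.001, -0.0]
contact_force: [0.7, -0.5, -0.2]
gripper_width: 1.003
grasp_force: 0.0
```

Emit:
apply_moves:
  steps: [2.6, 4.1, 0, 0, 2.6, 4.1, 0, 0, 2.6, 4.1, 0, 0, 2.6, 4.1, 0, 0, 2.6, 4.1, 0, 0]

```text
clock: 2.45
tool_pos: [0.3736, 0.4233, 0.2316]
orientation: [-0.0, 1.0, -0.001, 0.0]
contact_force: [1.3, -0.4, 0.2]
gripper_width: 1.001
grasp_force: 0.0
```

Emit:
apply_moves:
  steps: [2.6, 4.1, 0, 0, 2.6, 4.1, 0, 0, 2.6, 4.1, 0, 0, 2.6, 4.1, 0, 0, 2.6, 4.1, 0, 0]

```text
clock: 2.95
tool_pos: [0.5038, 0.2183, 0.2318]
orientation: [-0.0, 1.0, -0.001, 0.0]
contact_force: [0.9, 0.1, 0.5]
gripper_width: 0.997
grasp_force: 0.0
```

Emit:
apply_moves:
  steps: [0, 0, 0, 0, 0, 0, 0, 0]

```text
clock: 3.15
tool_pos: [0.5036, 0.2188, 0.2313]
orientation: [-0.0, 1.0, -0.002, 0.0]
contact_force: [-0.2, -0.4, -0.3]
gripper_width: 1.0
grasp_force: 0.0
```

```bash
python3 - <<'E'
from h import *
p,R,o=tcp(); print(p,R.round(3).tolist(),o["clock"])
W=camera("wrist"); cv2.imwrite("pics/w1.png",W["frame"][:,:,::-1])
import pickle; pickle.dump(W,open("w1.pkl","wb"))
E
```

```text
[0.50356383 0.21884812 0.23132426] [[1.0, -0.004, 0.0], [-0.004, -1.0, 0.0], [0.0, -0.0, -1.0]] 3.15
```

View pics/w1.png

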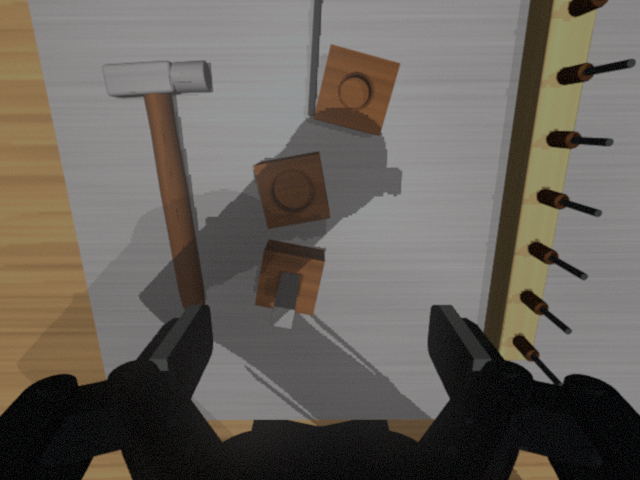

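The wrist view shows the round block with corners near (331,46),(399,64),(381,134),(315,118) and its pocket at (354,91), the spare at (293,190), and the square block at (290,280) with the punch's top at about (284,322).

```bash
python3 - <<'E'
from h import *
import pickle; W=pickle.load(open("w1.pkl","rb"))
g=cv2.cvtColor(W["frame"],cv2.COLOR_RGB2GRAY)
for n,cs in [("rnd",[(331,46),(399,64),(381,134),(315,118)]),("sq",[(270,253),(324,262),(310,314),(256,303)])]:
    P=np.array([plane(W,c,.036)[:2] for c in cs]); e=np.diff(np.vstack([P,P[:1]]),axis=0)
    print(n,P.mean(0).round(4),np.linalg.norm(e,axis=1).round(4),np.degrees(np.arctan2(e[:,1],e[:,0])).round(1))
print("pocket",plane(W,(354,91),.036).round(4), "sqtop",plane(W,(284,322),.104).round(4))
out=np.hstack([cv2.resize(W["frame"][y:y+100,x:x+100],(400,400),interpolation=cv2.INTER_CUBIC) for x,y in((305,38),(240,235))])
cv2.imwrite("pics/c1.png",out[:,:,::-1])
E
```

```text
rnd [0.605  0.1876] [0.0582 0.0573 0.0592 0.0577] [-103.6  167.4   76.8  -13.6]
sq [0.4282 0.2489] [0.0529 0.0581 0.0556 0.0557] [-100.3  165.8   76.9  -17.2]
pocket [0.6053 0.1897 0.036 ] sqtop [0.4245 0.2487 0.104 ]
```

View pics/c1.png

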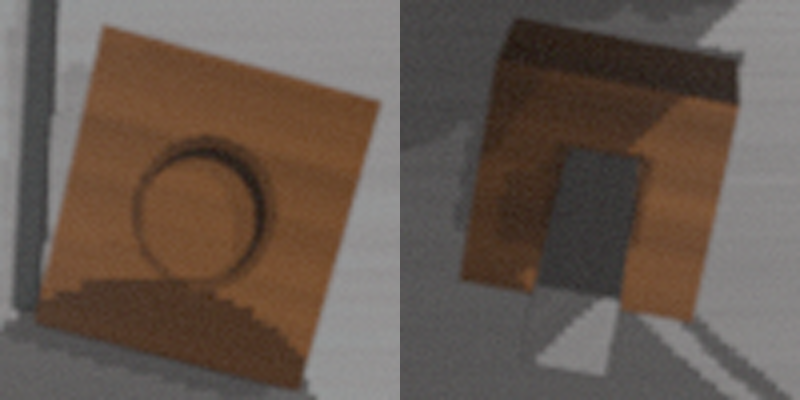

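Emit:
apply_moves:
  steps: [-0.7, 4.5, -0.4, 0, -0.7, 4.5, -0.4, 0, -0.7, 4.5, -0.4, 0, -0.7, 4.5, -0.4, 0, -0.7, 4.5, -0.4, 0]

```text
clock: 3.7
tool_pos: [0.4676, -0.005, 0.2518]
orientation: [-0.0, 1.0, 0.001, 0.0]
contact_force: [1.0, 1.2, 0.6]
gripper_width: 1.002
grasp_force: 0.0
```

Emit:
apply_moves:
  steps: [-0.7, 4.5, 0, 0, -0.7, 4.5, 0, 0, -0.7, 4.5, 0, 0, -0.7, 4.5, 0, 0, -0.7, 4.5, 0, 0]

```text
clock: 4.2
tool_pos: [0.4336, -0.2304, 0.2518]
orientation: [0.0, 1.0, 0.001, 0.001]
contact_force: [1.2, 0.9, 0.1]
gripper_width: 1.001
grasp_force: 0.0
```

Emit:
apply_moves:
  steps: [0, 0, 1, 0, 0, 0, 1, 0, 0, 0, 0, 0, 0, 0, 0, 0]

```text
clock: 4.6
tool_pos: [0.4339, -0.2286, 0.2312]
orientation: [0.0, 1.0, 0.002, -0.0]
contact_force: [0.4, -0.5, -0.3]
gripper_width: 1.001
grasp_force: 0.0
```

```bash
python3 - <<'E'
from h import *
p,R,o=tcp(); print(p,R.round(3).tolist(),o["clock"])
W=camera("wrist"); cv2.imwrite("pics/w2.png",W["frame"][:,:,::-1])
import pickle; pickle.dump(W,open("w2.pkl","wb"))
E
```

```text
[ 0.43385086 -0.22863654  0.23121929] [[1.0, 0.003, -0.0], [0.003, -1.0, -0.0], [-0.0, 0.0, -1.0]] 4.6
```

View pics/w2.png

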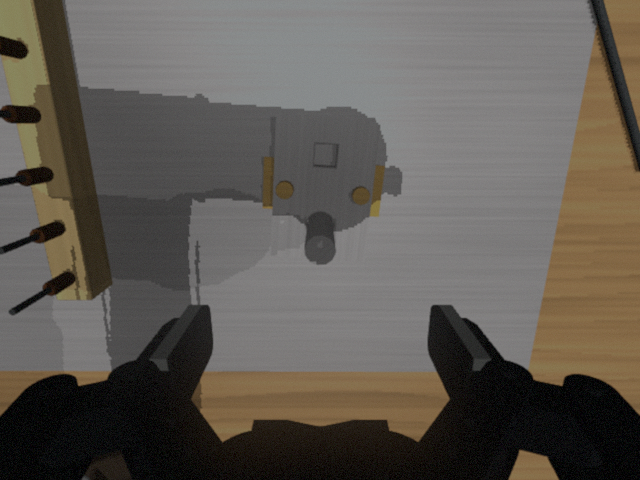

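The cutter seen from above: punch top at about (320,247), square hole (326,155), screws (285,189) and (361,195).

```bash
python3 - <<'E'
from h import *
import pickle; W=pickle.load(open("w1.pkl","rb"))
for n,z,cs in [("rnd",.036,[(331.2,44.7),(400,63.5),(380,135),(314.5,118.5)]),("sq",.036,[(265,250),(324.5,261),(313,315),(255.5,305)]),("sqtop",.104,[(274.5,307),(295.5,310),(291,329),(271.5,325.5)])]:
    P=np.array([plane(W,c,z)[:2] for c in cs]); e=np.diff(np.vstack([P,P[:1]]),axis=0)
    print(n,P.mean(0).round(4),np.linalg.norm(e,axis=1).round(4),np.degrees(np.arctan2(e[:,1],e[:,0])).round(1))
print("rim",plane(W,(355.9,90),.036))
W=pickle.load(open("w2.pkl","rb"))
print("rptop",plane(W,(320,247),.112),"sqhole",plane(W,(326,155),.04)); a=plane(W,(285,189),.05);b=plane(W,(361,195.5),.05); print((a+b)/2,a-b)
out=np.hstack([cv2.resize(W["frame"][y:y+80,x:x+80],(400,400),interpolation=cv2.INTER_CUBIC) for x,y in((290,115),(280,195))])
cv2.imwrite("pics/c2.png",out[:,:,::-1])
E
```

```text
rnd [0.605  0.1877] [0.0589 0.0588 0.0589 0.0591] [-104.   166.1   76.3  -13.9]
sq [0.4284 0.2494] [0.0583 0.0597 0.059  0.0598] [-101.4  168.7   78.8  -12. ]
sqtop [0.4282 0.2493] [0.0171 0.0178 0.0162 0.0171] [-99.3 166.7  78.2 -10.6]
rim [0.60612969 0.18811843 0.036     ]
rptop [ 0.42176327 -0.22861295  0.112     ] sqhole [ 0.48291545 -0.23369932  0.04      ]
[ 0.45170238 -0.23124897  0.05      ] [0.00553407 0.06673398 0.        ]
```

View pics/c2.png

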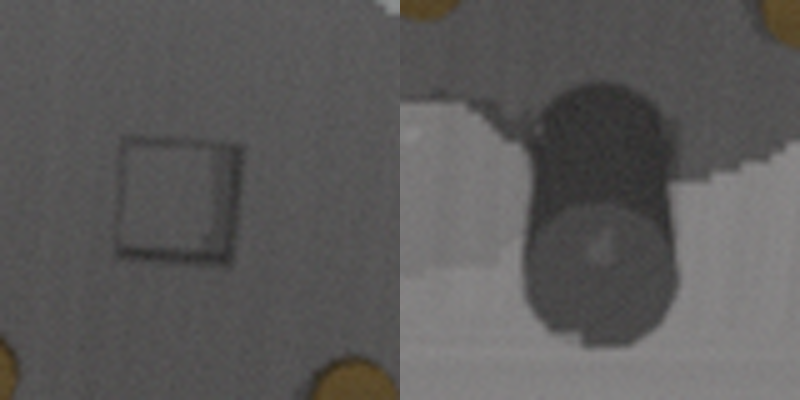

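Refined: punch axis (0.4197,-0.2288), square hole (0.4832,-0.2338), cutter yaw about -4.7°, round pocket (0.6055,0.188), square punch (0.4283,0.2493) with yaw about -12°. Next is the round punch grasp.

Emit:
apply_moves:
  steps: [-1.4, 0, 2, 0, 0, 0, 4, 0, 0, 0, 3, 0, 0, 0, 2, 0, 0, 0, 0, 0]

```text
clock: 5.15
tool_pos: [0.4182, -0.2289, 0.1194]
orientation: [-0.0, 1.0, 0.001, -0.002]
contact_force: [0.0, -0.5, 0.3]
gripper_width: 1.0
grasp_force: 0.0
```

Emit:
apply_moves:
  steps: [0, 0, 2, 0, 0, 0, 1.5, 0, 0, 0, 1.4, 0, 0, 0, 0, 0, 0, 0, 0, 0]

```text
clock: 5.65
tool_pos: [0.4205, -0.2298, 0.0736]
orientation: [0.0, 1.0, 0.001, 0.001]
contact_force: [-0.7, -0.4, 0.1]
gripper_width: 0.999
grasp_force: 0.0
```

Emit:
apply_moves:
  steps: [0, 0, 0, 0, 0, 0, 0, 0, 0, 0, 0, 0, 0, 0, 0, 0, 0, 0, 0, 0]
  hand: 1.5

```text
clock: 6.15
tool_pos: [0.4197, -0.2301, 0.0727]
orientation: [0.0, 1.0, 0.0, 0.0]
contact_force: [-1.3, 1.4, 3.9]
gripper_width: 0.255
grasp_force: 58.3
```

Emit:
apply_moves:
  steps: [0, 0, 0, 0, 0, 0, 0, 0, 0, 0, 0, 0, 0, 0, 0, 0, 0, 0, 0, 0]

```text
clock: 6.65
tool_pos: [0.4197, -0.2301, 0.0727]
orientation: [0.0, 1.0, 0.001, 0.0]
contact_force: [-0.9, 1.8, 5.1]
gripper_width: 0.254
grasp_force: 58.3
```

Emit:
apply_moves:
  steps: [0, 0, -0.5, 0, 0, 0, -0.8, 0, 0, 0, -1, 0, 0, 0, -1, 0, 0, 0, -2, 0]

```text
clock: 7.15
tool_pos: [0.4185, -0.2298, 0.1254]
orientation: [-0.0, 1.0, 0.0, -0.001]
contact_force: [-0.1, -0.3, -3.0]
gripper_width: 0.252
grasp_force: 58.7
```

Emit:
apply_moves:
  steps: [0, 0, -4, 0, 0, 0, -4, 0, 0, 0, -4, 0, 0, 0, -1, 0, 0, 0, 0, 0]

```text
clock: 7.65
tool_pos: [0.4201, -0.2301, 0.2574]
orientation: [0.0, 1.0, 0.0, 0.002]
contact_force: [-0.2, 0.2, -4.7]
gripper_width: 0.254
grasp_force: 58.9
```

Emit:
apply_moves:
  steps: [2, -4, 0, 0, 2, -4, 0, 0, 2, -4, 0, 0, 2, -4, 0, 0, 2, -4, 0, 0]

```text
clock: 8.15
tool_pos: [0.5186, -0.0283, 0.2533]
orientation: [0.0, 1.0, 0.0, -0.002]
contact_force: [0.5, -2.8, -4.0]
gripper_width: 0.253
grasp_force: 59.3
```

Emit:
apply_moves:
  steps: [2, -4.3, 0, 0, 2, -4.3, 0, 0, 2, -4.3, 0, 0, 2, -4.3, 0, 0, 0.6, -4.3, 0, 0]

```text
clock: 8.65
tool_pos: [0.6053, 0.1867, 0.2521]
orientation: [0.001, 1.0, 0.0, -0.002]
contact_force: [0.6, -1.3, -3.7]
gripper_width: 0.253
grasp_force: 59.3
```

Emit:
apply_moves:
  steps: [0, 0, 3, 0, 0, 0, 2, 0, 0, 0, 0, 0, 0, 0, 0, 0]

```text
clock: 9.05
tool_pos: [0.6046, 0.1846, 0.2041]
orientation: [0.001, 1.0, 0.0, -0.001]
contact_force: [0.5, -0.4, -2.7]
gripper_width: 0.254
grasp_force: 59.6
```

```bash
python3 - <<'E'
from h import *
p,R,o=tcp(); print(p,R.round(3).tolist(),o["clock"])
W=camera("wrist"); f=W["frame"].copy()
S=camera("scene")["frame"][120:320,260:460]
cv2.imwrite("pics/w3.png",np.hstack([f[:,140:540],cv2.resize(S,(400,480))])[:,:,::-1])
print("px pocket",proj(W,(.6055,.188,.036)))
import pickle; pickle.dump(W,open("w3.pkl","wb"))
E
```

```text
[0.60458445 0.18461503 0.20408486] [[1.0, 0.001, -0.002], [0.001, -1.0, -0.002], [-0.002, 0.002, -1.0]] 9.05
px pocket [315.78477686 214.22225083]
```

View pics/w3.png

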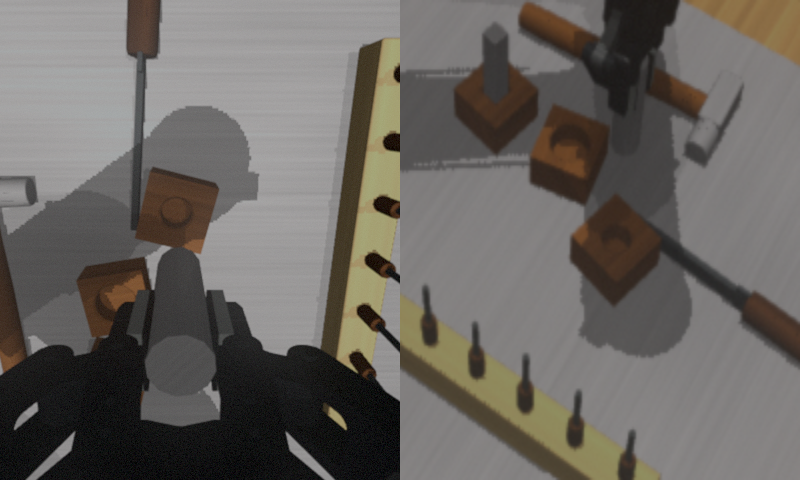

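The punch hangs upright between the fingers (top at (320,366)), and the pocket is visible at about (316,211). I'll refine the pocket position numerically by fitting the block's 60 mm outline.

```bash
cat >> h.py <<'E'
import pickle
from scipy.optimize import minimize
def fitsq(W,x0,half,z,ns=40):
    g=cv2.GaussianBlur(W["frame"].astype(np.float32),(0,0),1.0)
    s=np.linspace(-.85,.85,ns)*half
    def sc(v):
        c,sn=np.cos(v[2]),np.sin(v[2]); r=[]
        for k in range(4):
            a=k*np.pi/2; ca,sa=np.cos(a),np.sin(a); e=[]
            for h in (half-.0015,half+.0015):
                P=np.stack([ca*h-sa*s,sa*h+ca*s]); X=np.stack([v[0]+c*P[0]-sn*P[1],v[1]+sn*P[0]+c*P[1],np.full(ns,z)])
                q=np.array(W["R"])@X+np.array(W["t"])[:,None]; u=W["cx"]+K(W)*q[0]/q[2]; w=W["cy"]+K(W)*q[1]/q[2]
                e.append(cv2.remap(g,u.astype(np.float32)[None],w.astype(np.float32)[None],cv2.INTER_LINEAR)[0])
            r.append(np.minimum(np.abs(e[0]-e[1]).sum(1),60).mean())
        return -sum(r)
    best=None
    for dx in np.arange(-4,5,2)*1e-3:
        for dy in np.arange(-4,5,2)*1e-3:
            m=minimize(sc,[x0[0]+dx,x0[1]+dy,x0[2]],method="Nelder-Mead",options=dict(initial_simplex=np.array([[x0[0]+dx,x0[1]+dy,x0[2]],[x0[0]+dx+.001,x0[1]+dy,x0[2]],[x0[0]+dx,x0[1]+dy+.001,x0[2]],[x0[0]+dx,x0[1]+dy,x0[2]+.03]])))
            if best is None or m.fun<best.fun: best=m
    return best.x[:2].round(4),np.degrees(best.x[2]).round(1),round(best.fun,1)
E
python3 - <<'E'
from h import *
w1,w2,w3=[pickle.load(open(f"w{i}.pkl","rb")) for i in(1,2,3)]
print("rnd w1",fitsq(w1,[.6055,.188,np.radians(-13.8)],.03,.036)); print("rnd w3",fitsq(w3,[.6055,.188,np.radians(-13.8)],.03,.036))
print("sqblk",fitsq(w1,[.4283,.2493,np.radians(-12)],.03,.036)); print("sqhole",fitsq(w2,[.483,-.2337,np.radians(-4.7)],.01,.04))
for r in (246,250,260): print(plane(w3,(319.5,r),.204-.0507))
print("top",plane(w3,(320,366),.243))
E
```

```text
rnd w1 (array([0.6047, 0.188 ]), np.float64(-14.7), np.float64(-234.8))
rnd w3 (array([0.6082, 0.1872]), np.float64(-14.2), np.float64(-208.1))
sqblk (array([0.4291, 0.2499]), np.float64(-12.4), np.float64(-202.9))
sqhole (array([ 0.4818, -0.234 ]), np.float64(-2.2), np.float64(-155.3))
[0.61586253 0.18490984 0.1533    ]
[0.61354929 0.1849084  0.1533    ]
[0.6076967  0.18490475 0.1533    ]
top [0.60463428 0.18480766 0.243     ]
```

Emit:
apply_moves:
  steps: [0.3, -0.26, 2, 0, 0, 0, 2, 0, 0, 0, 2, 0, 0, 0, 0, 0, 0, 0, 0, 0]

```text
clock: 9.65
tool_pos: [0.6087, 0.1877, 0.1466]
orientation: [-0.0, 1.0, 0.0, 0.001]
contact_force: [0.1, -0.3, -2.9]
gripper_width: 0.253
grasp_force: 59.7
```

```bash
python3 - <<'E'
from h import *
p,R,o=tcp(); print(p,R[:,2].round(4))
W=camera("wrist"); pickle.dump(W,open("w4.pkl","wb")); print("rnd w4",fitsq(W,[.607,.1875,np.radians(-14)],.03,.036))
T=camera("top"); print("rnd top",fitsq(T,[.607,.1875,np.radians(-14)],.03,.036)); 
f=cv2.resize(W["frame"][130:370,220:420],(480,576),interpolation=cv2.INTER_CUBIC); cv2.imwrite("pics/w4.png",f[:,:,::-1])
fx=p[2]-.0507
for c in [p[0]-.001,p[0],p[0]+.001]: print("foot front px",proj(W,(c+.012,p[1],fx)),"top ctr",proj(W,(c,p[1],fx+.09)))
E
```

```text
[0.6086984  0.18765175 0.1466094 ] [ 1.2e-03  3.0e-04 -1.0e+00]
rnd w4 (array([0.6107, 0.1863]), np.float64(-15.8), np.float64(-177.6))
rnd top (array([0.6033, 0.1859]), np.float64(-16.4), np.float64(-161.7))
foot front px [320.15268685 246.85873959] top ctr [320.22495581 369.22024362]
foot front px [320.15462323 245.12100814] top ctr [320.22839912 366.58990427]
foot front px [320.15656526 243.3782091 ] top ctr [320.23185939 363.94661485]
```

View pics/w4.png

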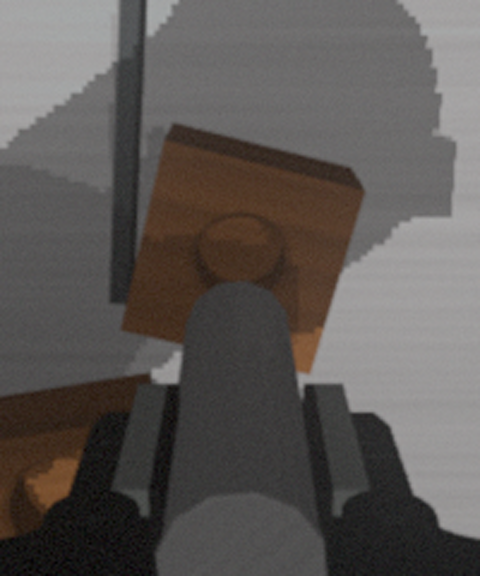

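The punch hangs straight above the block. The top-face corners in crop pixels are (168,137),(363,192),(308,373),(122,328), and the pocket rim spans columns 195–287 with its top at row 212. The fit had locked on the block's far lower edge, so I'll use these corners instead.

```bash
python3 - <<'E'
from h import *
W=pickle.load(open("w4.pkl","rb")); p,R,o=tcp(); print(p)
P=np.array([plane(W,(220+a/2.4,130+b/2.4),.036)[:2] for a,b in [(168,137),(363,192),(308,373),(122,328)]]); e=np.diff(np.vstack([P,P[:1]]),axis=0)
print(P.mean(0).round(4),np.linalg.norm(e,axis=1).round(4),np.degrees(np.arctan2(e[:,1],e[:,0])).round(1))
q=lambda a,b,z:plane(W,(220+a/2.4,130+b/2.4),z).round(4)
print("rim l r top",q(195,250,.036),q(287,250,.036),q(241,212,.036))
z=p[2]-.0507; print("foot l/r/front",q(187,312,z),q(297,312,z),q(240,281,z)); z+=.09; print("top l r front",q(155,560,z),q(327,560,z),q(240,492,z))
E
```

```text
[0.60915299 0.18806107 0.14732029]
[0.606  0.1876] [0.0584 0.059  0.0588 0.0602] [-105.8  165.7   75.4  -14.7]
rim l r top [0.6093 0.201  0.036 ] [0.6093 0.1738 0.036 ] [0.6209 0.1874 0.036 ]
foot l/r/front [0.6123 0.1999 0.0966] [0.6123 0.1746 0.0966] [0.6198 0.1877 0.0966]
top l r front [0.6104 0.1991 0.1866] [0.6105 0.1761 0.1866] [0.6208 0.1877 0.1866]
```

Pocket (0.6061,0.1876), punch about (0.608,0.1876): shift 2 mm towards -x, then down gently.

Emit:
apply_moves:
  steps: [-0.2, 0, 1.5, 0, 0, 0, 1.5, 0, 0, 0, 1.5, 0, 0, 0, 0, 0, 0, 0, 0, 0]

```text
clock: 10.25
tool_pos: [0.6067, 0.188, 0.1015]
orientation: [-0.0, 1.0, 0.001, 0.001]
contact_force: [0.2, 0.4, -2.4]
gripper_width: 0.254
grasp_force: 59.7
```

Emit:
apply_moves:
  steps: [0, 0, 0.5, 0, 0, 0, 0.5, 0, 0, 0, 0.3, 0, 0, 0, 0.3, 0, 0, 0, 0, 0]

```text
clock: 10.75
tool_pos: [0.6058, 0.1876, 0.0837]
orientation: [0.0, 1.0, 0.0, -0.0]
contact_force: [-0.3, 0.4, -3.6]
gripper_width: 0.254
grasp_force: 59.7
```

Emit:
apply_moves:
  steps: [0, 0, 0.3, 0, 0, 0, 0.3, 0, 0, 0, 0.3, 0, 0, 0, 0, 0]

```text
clock: 11.15
tool_pos: [0.6057, 0.1876, 0.0747]
orientation: [0.0, 1.0, 0.0, -0.0]
contact_force: [-1.0, -0.9, -3.9]
gripper_width: 0.253
grasp_force: 59.7
```

Emit:
apply_moves:
  steps: [0, 0, 0.3, 0, 0, 0, 0.3, 0, 0, 0, 0.2, 0, 0, 0, 0, 0]

```text
clock: 11.55
tool_pos: [0.6058, 0.1876, 0.0668]
orientation: [0.0, 1.0, 0.0, -0.0]
contact_force: [0.5, -0.5, -2.7]
gripper_width: 0.254
grasp_force: 59.7
```

Emit:
apply_moves:
  steps: [0, 0, 0.1, 0, 0, 0, 0.1, 0, 0, 0, 0, 0, 0, 0, 0, 0]

```text
clock: 11.95
tool_pos: [0.6061, 0.1878, 0.0654]
orientation: [-0.0, 1.0, 0.0, 0.0]
contact_force: [0.7, -0.2, -3.9]
gripper_width: 0.252
grasp_force: 59.7
```

Emit:
apply_moves:
  steps: [0, 0, 0, 0, 0, 0, 0, 0, 0, 0, 0, 0, 0, 0, 0, 0, 0, 0, 0, 0]
  hand: 5

```text
clock: 12.45
tool_pos: [0.6062, 0.1878, 0.0655]
orientation: [-0.0, 1.0, 0.0, 0.0]
contact_force: [-0.2, -0.3, -0.5]
gripper_width: 0.586
grasp_force: 0.0
```

Emit:
apply_moves:
  steps: [0, 0, 0, 0, 0, 0, -1, 0, 0, 0, -2, 0, 0, 0, -3, 0, 0, 0, -3, 0]

```text
clock: 12.95
tool_pos: [0.6059, 0.1876, 0.1568]
orientation: [0.0, 1.0, 0.0, -0.0]
contact_force: [1.2, 0.5, 0.4]
gripper_width: 0.59
grasp_force: 0.0
```

Emit:
apply_moves:
  steps: [0, 0, -4, 0, -4, -1.5, -3.5, 0, -4, -1.5, 0, 0, -4, -1.5, 0, 0, -4.1, -1.6, 0, 0]
  hand: 7

```text
clock: 13.45
tool_pos: [0.4475, 0.2473, 0.228]
orientation: [-0.001, 1.0, 0.0, 0.0]
contact_force: [0.1, 0.8, 0.3]
gripper_width: 0.821
grasp_force: 0.0
```

Emit:
apply_moves:
  steps: [0, 0, 0, 1, 0, 0, 0, 1, 0, 0, 0, 0, 0, 0, 0, 0]

```text
clock: 13.85
tool_pos: [0.4489, 0.2472, 0.2275]
orientation: [-0.0, 0.995, -0.103, 0.0]
contact_force: [1.1, -1.1, -0.1]
gripper_width: 0.816
grasp_force: 0.0
```

```bash
python3 - <<'E'
from h import *
p,R,o=tcp(); print(p,np.degrees(np.arctan2(R[1,0],R[0,0])),o["joint_positions"].round(2))
W=camera("wrist"); pickle.dump(W,open("w5.pkl","wb")); S=camera("scene")
print("sqtop fit",fitsq(W,[.4287,.2496,np.radians(-12.2)],.009,.104)); print("blk fit",fitsq(W,[.4287,.2496,np.radians(-12.2)],.03,.036))
f=cv2.resize(W["frame"][150:350,220:420],(400,400),interpolation=cv2.INTER_CUBIC); s=cv2.resize(S["frame"][100:260,280:440],(400,400),interpolation=cv2.INTER_CUBIC)
cv2.imwrite("pics/w5.png",np.hstack([f,s])[:,:,::-1])
for t in ["round_punch_center","square_punch_center"]: print(t,[(round(d["p"],2),np.round(d["point"])) for d in masks_of(t,"scene")], )
print(proj(S,(.6061,.1876,.059)),proj(S,(.6061,.1876,.104)))
d=masks_of("round_punch_center","scene")
if d: m=d[0]["mask"]; r,c=np.nonzero(m); print("mask rows",r.min(),r.max(),c.min(),c.max())
E
```

```text
[0.44888488 0.24718092 0.22751846] -11.783060615060696 [ 0.89  0.09 -0.35  0.   -1.13  0.48]
sqtop fit (array([0.4282, 0.2499]), np.float64(-11.8), np.float64(-193.0))
blk fit (array([0.4287, 0.2499]), np.float64(-11.8), np.float64(-188.0))
round_punch_center [(0.85, array([368., 207.]))]
square_punch_center [(0.58, array([305., 144.]))]
[368.9330319  211.67826009] [370.93293573 197.00632289]
mask rows 192 224 362 377
```

View pics/w5.png

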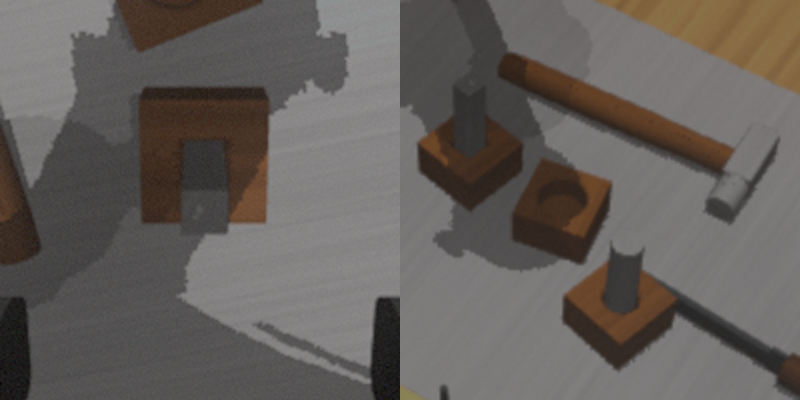

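The right half shows the round punch standing upright in its own pocket, with the spare pocket empty. The left half shows the square punch (top at crop (204,212)) squared with the tool. Next is the square punch grasp.

Emit:
apply_moves:
  steps: [-2.05, 0.15, 2, 0, 0, 0, 4, 0, 0, 0, 3, 0, 0, 0, 2, 0, 0, 0, 0, 0]

```text
clock: 14.6
tool_pos: [0.4272, 0.2483, 0.1143]
orientation: [0.002, 0.995, -0.104, -0.002]
contact_force: [0.2, -1.0, 0.9]
gripper_width: 0.818
grasp_force: 0.0
```

Emit:
apply_moves:
  steps: [0, 0, 2, 0, 0, 0, 1.5, 0, 0, 0, 1.6, 0, 0, 0, 0, 0, 0, 0, 0, 0]

```text
clock: 15.1
tool_pos: [0.429, 0.2503, 0.067]
orientation: [-0.0, 0.995, -0.104, 0.0]
contact_force: [-0.2, -0.1, 0.3]
gripper_width: 0.821
grasp_force: 0.0
```

Emit:
apply_moves:
  steps: [0, 0, 0, 0, 0, 0, 0, 0, 0, 0, 0, 0, 0, 0, 0, 0, 0, 0, 0, 0]
  hand: 0.8

```text
clock: 15.6
tool_pos: [0.4287, 0.2501, 0.0667]
orientation: [-0.0, 0.995, -0.104, 0.0]
contact_force: [-1.7, -0.4, 6.1]
gripper_width: 0.207
grasp_force: 58.7
```

Emit:
apply_moves:
  steps: [0, 0, 0, 0, 0, 0, 0, 0, 0, 0, 0, 0]

```text
clock: 15.9
tool_pos: [0.4287, 0.2501, 0.0666]
orientation: [-0.0, 0.995, -0.104, 0.0]
contact_force: [-0.5, -0.3, 6.3]
gripper_width: 0.204
grasp_force: 58.7
```

Emit:
apply_moves:
  steps: [0, 0, -0.5, 0, 0, 0, -0.8, 0, 0, 0, -1, 0, 0, 0, -2, 0, 0, 0, -3, 0]

```text
clock: 16.4
tool_pos: [0.4276, 0.2491, 0.1391]
orientation: [0.001, 0.995, -0.104, -0.001]
contact_force: [1.9, 1.2, -1.6]
gripper_width: 0.2
grasp_force: 58.6
```

Emit:
apply_moves:
  steps: [0, 0, -4, 0, 0, 0, -4, -0.6, 0, 0, -3.5, -0.6, 0, 0, 0, 0, 0, 0, 0, 0]

```text
clock: 16.9
tool_pos: [0.4284, 0.2501, 0.2552]
orientation: [-0.001, 0.999, -0.042, 0.001]
contact_force: [-0.1, -0.3, -3.3]
gripper_width: 0.205
grasp_force: 58.9
```

Emit:
apply_moves:
  steps: [0.5, 2.5, 0, 0, 1, 4.8, 0, 0, 1, 4.8, 0, 0, 1, 4.8, 0, 0, 1, 4.8, 0, 0]

```text
clock: 17.4
tool_pos: [0.4542, 0.028, 0.2529]
orientation: [0.0, 0.999, -0.041, -0.001]
contact_force: [1.2, 0.4, -1.2]
gripper_width: 0.204
grasp_force: 59.0
```

Emit:
apply_moves:
  steps: [1, 4.8, 0, 0, 1, 4.8, 0, 0, 1, 4.8, 0, 0, 1, 4.8, 0, 0, 0.5, 4, 0, 0]

```text
clock: 17.9
tool_pos: [0.48, -0.2073, 0.2525]
orientation: [-0.0, 0.999, -0.042, -0.001]
contact_force: [0.9, 1.1, -2.6]
gripper_width: 0.202
grasp_force: 59.0
```

Emit:
apply_moves:
  steps: [0.5, 2.9, 0, 0, 0, 0, 3, 0, 0, 0, 3, 0, 0, 0, 0, 0, 0, 0, 0, 0]

```text
clock: 18.4
tool_pos: [0.4829, -0.2343, 0.1936]
orientation: [0.0, 0.999, -0.041, -0.001]
contact_force: [0.5, 0.1, -1.8]
gripper_width: 0.2
grasp_force: 59.2
```

```bash
python3 - <<'E'
from h import *
p,R,o=tcp(); print(p,np.degrees(np.arctan2(R[1,0],R[0,0])),R[:,2].round(4))
W=camera("wrist"); pickle.dump(W,open("w6.pkl","wb"))
print("px hole",proj(W,(.4832,-.2338,.04)),"foot",proj(W,p-[0,0,.0526]))
print("hole fit",fitsq(W,[.4835,-.2338,np.radians(-4.7)],.01,.04))
zt=p[2]-.0526+.09; print("top fit",fitsq(W,[p[0],p[1],np.arctan2(R[1,0],R[0,0])],.009,zt),zt)
T=camera("top"); print("cutter top-cam hole",fitsq(T,[.4835,-.2338,np.radians(-4.7)],.01,.04))
f=W["frame"].astype(int).copy(); hsv=cv2.cvtColor(W["frame"],cv2.COLOR_RGB2HSV)
m=((hsv[:,:,1]>100)&(hsv[:,:,0]>15)&(hsv[:,:,0]<35)).astype(np.uint8); n,l,s,c=cv2.connectedComponentsWithStats(m)
for i in range(1,n):
    if s[i,4]>80: print(s[i],c[i].round(1))
E
```

```text
[ 0.48292064 -0.23434948  0.19355926] -4.753408634526646 [-2.7e-03 -2.0e-04 -1.0e+00]
px hole [319.2568624  219.10878758] foot [320.04884719 264.03445936]
hole fit (array([ 0.4831, -0.2344]), np.float64(-4.8), np.float64(-142.3))
top fit (array([ 0.4834, -0.2342]), np.float64(0.0), np.float64(-234.8)) 0.23095926465408276
cutter top-cam hole (array([ 0.4849, -0.2424]), np.float64(17.5), np.float64(-92.6))
[    0     0   109   382 12672] [ 40.9 211. ]
[ 607    0   33  108 2078] [627.1  38.6]
[  555    52    85   415 22308] [606.7 287.2]
[255 221  12  52 449] [260.4 246.3]
[373 220  10  52 458] [377.4 245.3]
[351 249  19  19 263] [359.8 258.5]
[269 250  18  19 259] [277.8 259.3]
[ 48 336  31  47 288] [ 65.  361.8]
[422 435  49  45 379] [443.2 457.9]
[168 437  51  43 296] [196.8 457.9]
[  0 450  28  16 226] [  9.1 456. ]
```

```bash
python3 - <<'E'
from h import *
W=pickle.load(open("w6.pkl","rb")); p,R,o=tcp()
for z in(.047,.05):
    a,b=plane(W,(277.8,259.3),z),plane(W,(359.8,258.5),z); d=(a-b)[:2]; yaw=np.arctan2(-d[0],d[1]); c=(a+b)[:2]/2; print("ctr",c,"len",np.hypot(*d),"yaw",np.degrees(yaw),"hole",c+.032*np.array([np.cos(yaw),np.sin(yaw)]))
zt=p[2]-.0526+.09
C=[proj(W,np.append(p[:2]+R[:2,:2]@np.array([i*.009,j*.009]),zt)).round(1) for i,j in((1,1),(1,-1),(-1,-1),(-1,1))]; print(C)
g=cv2.cvtColor(W["frame"],cv2.COLOR_RGB2GRAY)
r0,c0=int(C[0][1]),int(min(x[0] for x in C))
print(g[r0-12:int(C[2][1])+14:3,c0-12:c0+64:4])
for r in range(270,int(C[2][1]),6): print(r,g[r,290:352:2])
E
```

```text
ctr [ 0.45116994 -0.23074181] len 0.06791298000010607 yaw -4.1607016355111925 hole [ 0.4830856  -0.23306354]
ctr [ 0.45228315 -0.2308427 ] len 0.0672059029650397 yaw -4.160701635511185 hole [ 0.48419882 -0.23316443]
[array([348.3, 338.7]), array([291.3, 338.7]), array([292.6, 386.3]), array([347.1, 386.3])]
[[ 53  56  53  30  49  50  53  53  50  54  52  57  52  51  53  57  48  27
   48]
 [ 56  51  52  32  54  54  49  52  53  52  52  54  55  53  55  55  52  27
   46]
 [ 58  57  52  28  57  54  53  48  49  54  52  52  55  54  52  55  53  29
   34]
 [ 57  77  68  35  53  53  51  56  56  50  55  57  55  43  48  52  52  36
   34]
 [ 36  56  71  35  63  60  64  62  65  69  64  65  64  64  59  67  61  36
   35]
 [ 35  28  70  28  72  67  66  70  73  73  69  72  71  72  73  72  70  38
   47]
 [ 27  28  62  32  68  70  70  76  72  72  72  72  69  73  73  70  73  40
   42]
 [ 34  33  32  31  68  70  71  70  72  73  70  70  75  70  70  68  75  36
   25]
 [ 21  33  21  30  68  70  75  68  71  71  70  64  72  70  70  67  69  29
   25]
 [ 30  25  27  31  71  70  71  71  70  67  70  64  74  69  71 
[... 2689 characters left out ...]
2 72 74 72 68 68 71 70 72 68 71 71 75 71 72 71
 72 68 68 70 48 33 36]
354 [33 32 57 73 70 77 74 71 70 69 71 67 69 73 71 68 72 72 71 67 73 70 71 68
 71 72 73 70 51 26 23]
360 [25 29 58 72 70 68 71 69 67 70 71 71 70 67 73 73 70 73 72 70 70 70 70 73
 74 71 75 71 51 29 25]
366 [21 31 55 71 66 68 71 71 70 75 71 72 71 76 67 69 69 66 72 68 72 72 71 69
 74 74 70 68 49 32 27]
372 [28 29 44 70 73 72 70 69 68 73 73 73 71 68 71 70 72 68 70 65 73 74 73 69
 69 71 70 72 48 28 29]
378 [25 27 47 71 70 71 75 71 74 75 69 68 72 75 72 72 73 71 70 74 70 71 71 73
 71 73 76 71 45 31 38]
384 [ 34  20  36 102 107 110 110 109 108 110 111 111 112 110 109 110 111 108
 108 109 111 109 106 111 105 110 109  97  37  25  44]
```

Emit:
apply_moves:
  steps: [0, 0, 2, 0, 0, 0, 1.5, 0, 0, 0, 1.5, 0, 0, 0, 0, 0, 0, 0, 0, 0]

```text
clock: 19.0
tool_pos: [0.4843, -0.2343, 0.1453]
orientation: [0.0, 0.999, -0.041, 0.001]
contact_force: [-0.6, -0.8, -0.7]
gripper_width: 0.206
grasp_force: 59.3
```

```bash
python3 - <<'E'
from h import *
for k in range(2):
    p,R,o=tcp(); print(p,np.degrees(np.arctan2(R[1,0],R[0,0])))
    W=camera("wrist"); pickle.dump(W,open("w7.pkl","wb"))
    print("hole fit",fitsq(W,[.4833,-.2337,np.radians(-4.5)],.01,.04))
hsv=cv2.cvtColor(W["frame"],cv2.COLOR_RGB2HSV)
m=((hsv[:,:,1]>100)&(hsv[:,:,0]>15)&(hsv[:,:,0]<35)).astype(np.uint8); n,l,s,c=cv2.connectedComponentsWithStats(m)
for i in range(1,n):
    if 150<s[i,4]<3000: print(s[i],c[i].round(1))
u,v=proj(W,(.4833,-.2337,.04)).round().astype(int); print(u,v,"foot ctr/front",proj(W,p-[0,0,.0526]),proj(W,p+R@np.array([.009,0,.0526])))
g=cv2.cvtColor(W["frame"],cv2.COLOR_RGB2GRAY)
for r in range(v-24,v+30,2): print(r,' '.join(f"{x:3d}" for x in g[r,u-26:u+28:2]))
E
```

```text
[ 0.4843343  -0.23426479  0.14534578] -4.709079183072711
hole fit (array([ 0.4885, -0.2351]), np.float64(-5.2), np.float64(-123.4))
[ 0.48452752 -0.23433608  0.14560566] -4.719140788843715
hole fit (array([ 0.4886, -0.2351]), np.float64(-5.4), np.float64(-122.5))
[381 239  13  59 574] [386.7 267.7]
[245 240  13  59 542] [250.9 269.1]
[356 273  22  24 383] [366.8 285. ]
[260 274  22  24 374] [270.9 285.9]
319 239 foot ctr/front [320.00916502 264.46002325] [320.05658739 249.06134675]
215  90  90  90  89  88  93  93  93  89  93  92  89  89  86  92  90  91  94  91  87  89  92  93  91  90  92  90
217  91  92  89  87  90  90  93  91  85  89  91  87  90  91  94  93  93  90  93  92  92  89  95  90  91  93  92
219  90  89  88  89  89  89  90  89  88  92  88  88  90  88  92  88  93  89  92  91  92  91  91  91  91  92  90
221  89  88  89  87  87  89  90  91  90  90  89  87  86  90  89  90  92  90  90  92  88  91  91  92  93  90  91
223  91  89  89  89  88  86  91  91  88  91  87  89  92  89  89  92  91  92  91  89  89  91  92  90  91  90  91
225  86  92  89  88  93  82  82  84  82  85  79  80  
[... 1710 characters left out ...]
  57  59  66  75  75  76  74
257  77  77  75  71  74  63  55  55  59  56  58  57  57  55  56  56  56  54  58  58  60  59  70  74  77  76  75
259  75  74  75  73  72  58  56  57  56  51  55  55  57  58  56  56  56  56  59  55  57  61  66  77  74  75  78
261  75  72  73  69  69  55  53  56  61  59  54  58  60  56  52  54  60  51  59  58  56  59  62  70  73  76  75
263 100  72  72  73  73  53  59  58  54  55  59  55  55  55  60  54  55  56  62  62  57  54  61  73  73  73  75
265 124 122  77  72  72  52  57  60  59  52  58  57  58  54  56  56  54  56  58  59  55  58  54  74  75  73  75
267 125 125 126 119 109  56  57  57  54  57  58  57  55  58  56  55  60  56  57  56  55  53  58  71  72  74  75
```

```bash
python3 - <<'E'
from h import *
W=pickle.load(open("w7.pkl","rb")); p,R,o=tcp(); print(p)
inv=lambda X:(R.T@(X-p)*1000).round(2)
print("hole front mid",inv(plane(W,(318.6,224.3),.04)),"L",inv(plane(W,(303,230),.04)),"R",inv(plane(W,(334,230),.04)))
z=p[2]-.0526
for r in(245.5,246,247): print("foot front",inv(plane(W,(320,r),z)))
print("top front/back check"); 
for zz in(.047,.05):
    a,b=plane(W,(270.9,285.9),zz),plane(W,(366.8,285),zz); print("screw mid",inv((a+b)/2),(a-b)[:2]*1000,np.degrees(np.arctan2(-(a-b)[0],(a-b)[1])))
E
```

```text
[ 0.48454052 -0.23433516  0.14557261]
hole front mid [  8.99  -0.97 105.59] L [  4.91 -11.79 105.58] R [  4.91   9.7  105.59]
foot front [ 1.103e+01 -3.000e-02  5.263e+01]
foot front [ 1.074e+01 -3.000e-02  5.263e+01]
foot front [ 1.016e+01 -3.000e-02  5.262e+01]
top front/back check
screw mid [-33.75  -0.82  98.49] [ 4.88252058 67.52652606] -4.135587168798313
screw mid [-32.4   -0.81  95.49] [ 4.82162932 66.68438415] -4.135587168798319
```

```bash
python3 - <<'E'
from h import *
p,R,o=tcp()
W=camera("wrist"); pickle.dump(W,open("w8.pkl","wb"))
inv=lambda X:(R.T@(X-p)*1000).round(2)
for nm in("w7","w8"):
    W=pickle.load(open(nm+".pkl","rb")); g=cv2.cvtColor(W["frame"],cv2.COLOR_RGB2GRAY).astype(float)
    def edge(r0,r1,c0,c1,n=1):
        pr=g[r0:r1,c0:c1].mean(1); d=np.abs(np.diff(pr)); k=d.argmax(); w=d[max(k-2,0):k+3]; return r0+.5+(np.arange(max(k-2,0),max(k-2,0)+len(w))*w).sum()/w.sum()
    zt=p[2]-.0527+.09; zf=p[2]-.0527
    a=edge(325,352,300,340);b=edge(370,395,300,340);f=edge(241,256,310,328);h=edge(217,230,308,322)
    print(nm,a,b,f,h,"top front",inv(plane(W,(320,a),zt))[0],"back",inv(plane(W,(320,b),zt))[0],"foot",inv(plane(W,(320,f),zf))[0],"hole",inv(plane(W,(319,h),.04))[0])
    fL=edge
    for r in(252,270,300,320):
        row=g[r-1:r+2].mean(0); print(r,[int(x) for x in row[296:312]],[int(x) for x in row[328:346]])
E
```

```text
w7 337.6441798941799 383.82741312741314 245.23669467787116 225.10629921259843 top front 9.43 back -8.23 foot 11.15 hole 8.42
252 [74, 74, 72, 72, 71, 72, 72, 68, 57, 56, 57, 58, 59, 57, 56, 56] [56, 57, 56, 54, 56, 58, 57, 57, 63, 70, 72, 73, 73, 72, 75, 73, 76, 73]
270 [125, 123, 121, 119, 118, 96, 61, 53, 57, 52, 56, 55, 55, 56, 56, 54] [56, 53, 57, 59, 55, 57, 55, 57, 56, 57, 61, 75, 83, 82, 81, 93, 98, 101]
300 [34, 32, 46, 51, 55, 54, 54, 53, 53, 54, 51, 54, 54, 54, 52, 56] [54, 54, 53, 54, 54, 53, 54, 54, 53, 55, 55, 52, 53, 50, 41, 32, 30, 26]
320 [48, 51, 51, 53, 51, 53, 52, 51, 50, 54, 51, 52, 54, 52, 53, 52] [53, 55, 52, 52, 53, 53, 51, 53, 53, 54, 54, 53, 52, 52, 53, 53, 40, 32]
w8 337.63237221494103 383.81603053435117 245.33109919571046 225.13295880149812 top front 9.43 back -8.23 foot 11.11 hole 8.42
252 [73, 75, 73, 72, 68, 72, 70, 66, 61, 55, 56, 56, 58, 58, 56, 56] [57, 58, 58, 58, 57, 58, 55, 58, 63, 71, 74, 71, 73, 72, 75, 72, 75, 73]
270 [124, 123, 121, 119, 119, 96, 63, 52, 52, 55, 56, 55, 55, 56, 56, 56] [55, 57, 56, 54, 55, 56, 57, 58, 55, 57, 61, 75, 82, 83, 82, 91, 97, 101]
300 [32, 30, 42, 49, 54, 53, 54, 51, 53, 54, 57, 54, 54, 55, 53, 52] [53, 53, 53, 52, 53, 55, 54, 57, 55, 56, 53, 55, 53, 52, 38, 28, 28, 30]
320 [46, 50, 53, 51, 55, 54, 52, 50, 51, 52, 51, 53, 51, 53, 51, 52] [51, 51, 51, 52, 51, 51, 55, 50, 55, 56, 54, 52, 53, 54, 52, 53, 42, 31]
```

Emit:
apply_moves:
  steps: [-0.28, -0.1, 0, -0.05, 0, 0, 1, 0, 0, 0, 1, 0, 0, 0, 0, 0, 0, 0, 0, 0]

```text
clock: 19.65
tool_pos: [0.4805, -0.2331, 0.1234]
orientation: [0.0, 0.999, -0.039, -0.001]
contact_force: [1.1, 0.3, -2.0]
gripper_width: 0.2
grasp_force: 59.3
```

```bash
python3 - <<'E'
from h import *
p,R,o=tcp(); W=camera("wrist"); pickle.dump(W,open("w9.pkl","wb")); print(p,np.degrees(np.arctan2(R[1,0],R[0,0])))
inv=lambda X:(R.T@(X-p)*1000).round(2)
zf=p[2]-.0527
print("pred hole front for foot-centred: foot front px", proj(W,p+R@np.array([.011,0,.0527])))
g=cv2.cvtColor(W["frame"],cv2.COLOR_RGB2GRAY).astype(float)
u,v=proj(W,p+R@np.array([.012,0,p[2]-.04])).round().astype(int); print(u,v)
for r in range(v-6,v+30): print(r,g[r,312:326].mean().round(1),' '.join(f"{int(x):3d}" for x in g[r,294:312]),'|',' '.join(f"{int(x):3d}" for x in g[r,328:348]))
hsv=cv2.cvtColor(W["frame"],cv2.COLOR_RGB2HSV)
m=((hsv[:,:,1]>100)&(hsv[:,:,0]>15)&(hsv[:,:,0]<35)).astype(np.uint8); n,l,s,c=cv2.connectedComponentsWithStats(m)
k=[c[i] for i in range(1,n) if 250<s[i,4]<500 and 15<s[i,2]<35 and 15<s[i,3]<40]; print(k)
if len(k)==2:
    k.sort(key=lambda a:a[0]); a,b=[plane(W,q,.049) for q in k]; print(inv((a+b)/2),np.degrees(np.arctan2(-(a-b)[0],(a-b)[1])))
E
```

```text
[ 0.48046183 -0.23308253  0.1233584 ] -4.455494876605248
pred hole front for foot-centred: foot front px [320.10363469 245.5508787 ]
320 229
223 89.6  90  91  89  88  90  91  91  89  90  89  87  89  93  93  88  87  88  91 |  88  90  91  92  93  90  91  92  93  91  91  93  91  91  95  90  94  92  91  89
224 90.4  91  89  89  89  88  90  89  89  89  89  91  90  91  92  89  91  89  90 |  89  92  90  90  94  93  89  93  90  92  91  93  92  87  90  91  92  93  92  90
225 90.4  90  92  90  88  92  92  90  90  88  93  88  91  91  91  88  87  85  87 |  91  90  88  92  93  91  92  89  91  90  96  91  91  90  94  89  92  95  90  88
226 85.3  92  92  91  91  88  92  91  93  92  91  87  86  85  85  90  82  86  86 |  87  85  84  85  82  85  87  86  88  88  93  91  88  91  92  89  91  91  95  88
227 80.0  92  90  88  90  91  88  88  91  89  82  82  79  81  80  78  78  82  80 |  79  80  77  73  76  77  78  75  75  83  87  94  92  88  92  90  92  90  92  92
228 84.7  89  90  93  92  89  90  91  88  89  79  65  73  81  85  84  85  82  86 |  88  79  78  77  78  77  69  64  71  82  90  91  90  89  90  
[... 4337 characters left out ...]
 |  55  54  59  51  56  58  53  52  59  69  74  74  72  74  73  72  78  72  75  72
256 55.0  73  72  77  75  69  71  70  72  74  66  54  54  55  58  55  62  55  53 |  58  54  55  57  55  57  52  60  59  68  74  76  72  74  73  73  70  75  71  72
257 55.2  73  73  76  70  71  72  74  73  73  58  54  59  60  57  58  57  57  53 |  59  57  53  57  54  55  58  57  58  70  76  75  73  74  74  74  74  75  73  70
258 56.1  72  73  71  71  73  73  72  73  71  65  58  54  55  54  57  52  55  54 |  58  53  53  56  55  57  56  60  62  68  72  75  74  74  75  75  76  74  74  76
[array([267.4086758 , 292.76484018]), array([372.54285714, 292.33626374])]
[-2.776e+01 -6.000e-02  7.440e+01] -4.190210325055042
```

```bash
python3 - <<'E'
from h import *
W=pickle.load(open("w9.pkl","rb")); p,R,o=tcp(); print(p)
for _ in range(1):
    C=-W["R"].T@W["t"]; print("cam in tool",(R.T@(C-p)).round(4), (W["R"]@R)[2].round(4))
inv=lambda X:(R.T@(X-p)*1000).round(2)
for r in(226,226.7): print("hole front",inv(plane(W,(320,r),.04)))
for dz in(-.002,0,.002): print("foot front",inv(plane(W,(320,249.2),p[2]-.0527+dz)))
print("widths foot",[inv(plane(W,(c,252),p[2]-.0527))[1] for c in(303.3,336.7)],"hole",[inv(plane(W,(c,240),.04))[1] for c in(303.2,336.7)])
W=camera("wrist"); p,R,o=tcp();C=-W["R"].T@W["t"]; print(p,"cam in tool",(R.T@(C-p)).round(4), (W["R"]@R)[2].round(4))
E
```

```text
[ 0.48076797 -0.23312293  0.12372858]
cam in tool [ 7.480e-02 -1.000e-04 -1.414e-01] [-2.968e-01 -1.000e-04  9.549e-01]
hole front [ 1.349e+01 -7.000e-02  8.372e+01]
hole front [ 1.303e+01 -7.000e-02  8.372e+01]
foot front [ 7.98 -0.08 54.69]
foot front [ 8.66 -0.08 52.69]
foot front [ 9.34 -0.08 50.69]
widths foot [np.float64(-9.33), np.float64(9.18)] hole [np.float64(-10.76), np.float64(10.55)]
[ 0.48097891 -0.23314341  0.12399947] cam in tool [ 7.490e-02 -1.000e-04 -1.415e-01] [-0.2966  0.      0.955 ]
```

The dark band I took for the foot edge in the earlier picture was the punch's shadow inside the hole, so the -2.8 mm shift was too far. I'll go back and go a bit lower.

Emit:
apply_moves:
  steps: [0.32, 0, 0, 0, 0, 0, 0.5, 0, 0, 0, 0.5, 0, 0, 0, 0, 0, 0, 0, 0, 0]

```text
clock: 20.25
tool_pos: [0.4838, -0.2333, 0.1137]
orientation: [0.0, 0.999, -0.039, -0.0]
contact_force: [-0.2, -0.2, -1.4]
gripper_width: 0.202
grasp_force: 59.3
```

```bash
python3 - <<'E'
from h import *
p,R,o=tcp(); W=camera("wrist"); pickle.dump(W,open("w10.pkl","wb")); print(p,np.degrees(np.arctan2(R[1,0],R[0,0])))
S=camera("scene"); pickle.dump(S,open("s10.pkl","wb"))
inv=lambda X:(R.T@(X-p)*1000).round(2)
g=cv2.cvtColor(W["frame"],cv2.COLOR_RGB2GRAY).astype(float)
v=int(proj(W,p+R@np.array([.012,0,p[2]-.04]))[1]); print("foot front pred",proj(W,p+R@np.array([.009,0,.0527])))
for r in range(v-8,v+24): print(r,g[r,312:326].mean().round(1),' '.join(f"{int(x):3d}" for x in g[r,298:308]),'|',' '.join(f"{int(x):3d}" for x in g[r,330:344]),"hole@",inv(plane(W,(320,r),.04))[0],"foot@",inv(plane(W,(320,r),p[2]-.0527))[0])
hsv=cv2.cvtColor(W["frame"],cv2.COLOR_RGB2HSV)
m=((hsv[:,:,1]>100)&(hsv[:,:,0]>15)&(hsv[:,:,0]<35)).astype(np.uint8); n,l,s,c=cv2.connectedComponentsWithStats(m)
for i in range(1,n):
    if 250<s[i,4]<600: print(s[i],c[i].round(1),inv(plane(W,c[i],.049)))
E
```

```text
[ 0.48377247 -0.23330533  0.11371671] -4.453344694767361
foot front pred [320.10745327 248.99801339]
225 90.1  88  87  91  89  92  92  93  89  92  88 |  89  89  95  90  89  93  92  94  91  94  90  90  92  90 hole@ 17.1 foot@ 22.75
226 89.9  90  90  88  89  91  90  91  91  90  90 |  88  90  90  89  94  88  92  91  90  88  91  94  90  92 hole@ 16.48 foot@ 22.19
227 89.8  92  91  86  92  92  90  90  91  89  91 |  93  88  90  93  88  91  93  91  93  89  94  92  94  89 hole@ 15.86 foot@ 21.63
228 89.9  90  91  91  90  90  91  90  88  91  90 |  91  88  93  96  88  88  90  92  92  89  93  93  92  89 hole@ 15.23 foot@ 21.07
229 89.9  90  92  92  88  90  90  92  92  88  90 |  93  91  91  90  92  92  91  91  94  89  94  94  97  91 hole@ 14.61 foot@ 20.5
230 89.6  88  89  90  88  89  90  90  90  90  87 |  90  91  91  91  92  86  92  87  90  92  94  94  88  90 hole@ 13.98 foot@ 19.93
231 89.2  90  90  90  88  88  91  90  93  90  92 |  86  91  91  90  91  92  91  92  88  94  88  92  92  90 hole@ 13.35 foot@ 19.37
232 90.1  91  87  89  90  92  90  92  94  92  90 |  93  91  90  89  91  92  91  91  
[... 2579 characters left out ...]
  53  59  59  66  75  74  75  74  74  74 hole@ -0.09 foot@ 7.24
253 55.5  72  73  73  69  66  64  57  54  52  56 |  56  53  59  54  55  60  57  65  72  77  75  75  72  75 hole@ -0.74 foot@ 6.65
254 55.1  73  72  75  75  72  64  58  57  56  55 |  56  59  54  55  62  55  60  65  75  74  76  73  77  76 hole@ -1.39 foot@ 6.06
255 55.0  72  72  75  73  71  61  56  55  54  58 |  59  59  55  58  58  54  58  64  72  76  75  77  73  76 hole@ -2.04 foot@ 5.47
256 55.0  70  71  74  72  75  62  52  55  56  57 |  55  56  53  55  53  56  55  67  75  76  72  70  72  76 hole@ -2.7 foot@ 4.88
[254 291  24  26 312] [263.1 301.9] [-29.48 -35.08  64.73]
[363 291  25  26 325] [376.8 301.7] [-29.31  34.93  64.74]
```

Hole front edge and foot are now within 0.6 mm, with yaw aligned to about 0.1°. Now the final lowering to about 1 cm.

Emit:
apply_moves:
  steps: [0.05, 0, 0.4, 0, 0, 0, 0.4, 0, 0, 0, 0.2, 0, 0, 0, 0, 0, 0, 0, 0, 0]

```text
clock: 20.85
tool_pos: [0.4845, -0.2333, 0.1039]
orientation: [0.0, 0.999, -0.039, -0.0]
contact_force: [0.3, -0.3, -1.9]
gripper_width: 0.201
grasp_force: 59.3
```

```bash
python3 - <<'E'
from h import *
p,R,o=tcp(); W=camera("wrist"); print(p,np.degrees(np.arctan2(R[1,0],R[0,0])),o["contact_force"])
inv=lambda X:(R.T@(X-p)*1000).round(2)
g=cv2.cvtColor(W["frame"],cv2.COLOR_RGB2GRAY).astype(float)
for r in range(232,260): print(r,g[r,312:326].mean().round(1),' '.join(f"{int(x):3d}" for x in g[r,298:308]),'|',' '.join(f"{int(x):3d}" for x in g[r,330:344]),"hole@",inv(plane(W,(320,r),.04))[0],"foot@",inv(plane(W,(320,r),p[2]-.0527))[0])
S=camera("scene")
for t in ["round_punch_center","square_punch_center","jar","hammer","bench_file"]: print(t,[(round(d["p"],2),np.round(d["point"])) for d in masks_of(t,"scene")][:2])
print(proj(S,p-[0,0,.0527]),proj(S,(.4835,-.2335,.04)))
E
```

```text
[ 0.48447826 -0.23333403  0.10391621] -4.453315319952265 [ 0.34146478 -0.28227875 -1.85284311]
232 90.1  91  89  90  91  87  91  92  91  91  91 |  93  91  89  93  92  93  92  91  90  91  91  91  90  92 hole@ 15.55 foot@ 18.79
233 89.5  89  89  90  91  89  91  88  92  93  92 |  90  88  92  93  91  91  91  94  93  92  93  94  94  96 hole@ 14.94 foot@ 18.22
234 90.1  90  88  88  90  91  91  91  91  92  87 |  92  88  93  90  89  91  91  91  92  88  93  94  88  89 hole@ 14.34 foot@ 17.65
235 89.4  91  88  88  89  91  91  90  89  89  84 |  93  89  89  93  89  91  93  90  92  91  91  93  91  91 hole@ 13.74 foot@ 17.08
236 90.3  86  89  88  91  93  92  89  92  91  89 |  93  87  91  90  91  95  88  91  90  90  95  92  89  89 hole@ 13.13 foot@ 16.51
237 90.3  88  92  89  87  93  91  93  91  91  90 |  89  90  88  93  91  92  90  89  88  89  93  93  92  92 hole@ 12.53 foot@ 15.94
238 89.1  89  87  89  90  89  91  90  90  92  88 |  90  91  89  91  89  92  91  92  93  92  90  92  91  86 hole@ 11.92 foot@ 15.36
239 89.9  88  88  89  90  90  93  89  89  91  88 |  88  89  92  92  91  91  92  90  91  
[... 2252 characters left out ...]
79  74  73  71  65  58  59  57  57  58 |  57  58  58  56  59  57  56  63  66  73  78  73  75  76 hole@ 0.2 foot@ 4.28
258 54.9  74  73  72  73  62  58  57  54  56  55 |  53  54  54  54  57  58  56  63  69  66  71  74  74  73 hole@ -0.43 foot@ 3.69
259 54.5  69  74  70  73  66  57  52  52  52  57 |  60  56  53  54  57  56  57  61  62  74  76  75  75  74 hole@ -1.05 foot@ 3.09
round_punch_center [(0.6, array([367., 206.]))]
square_punch_center [(0.8, array([160., 348.])), (0.66, array([294., 278.]))]
jar [(0.92, array([297., 391.])), (0.47, array([159., 351.]))]
hammer [(0.58, array([383., 149.]))]
bench_file [(0.86, array([448., 253.]))]
[165.32452963 362.08449983] [166.33033593 364.35995183]
```

Emit:
apply_moves:
  steps: [0, 0, 0.1, 0, 0, 0, 0, 0, 0, 0, 0, 0, 0, 0, 0, 0]

```text
clock: 21.6
tool_pos: [0.4845, -0.2333, 0.103]
orientation: [0.0, 0.999, -0.039, -0.0]
contact_force: [-0.4, 0.2, -0.3]
gripper_width: 0.202
grasp_force: 59.3
```

```bash
python3 -c "
from station import close_job; print(close_job())"
```

```text
the job is handed in; nothing more can be done
None
```

I've handed the job in: the round punch stands fully down and released in its own pocket, and the arm holds the square punch upright about 1 cm above the cutter's square hole, measured within 0.5 mm of centre and squared to under 1°.

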